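# Put the mail-desk stamps back in the rack by size

### The job

Put the four loose stamps away in the four empty bays of the stamp rack, one to a bay, in order of size: the largest of them next to the big stamp that already stands at one end, then ever smaller towards the ink bottle at the other end. Stand each one upright in the middle of its bay with its long side along the rack like the big stamp, set down rather than dropped, and leave the big stamp and the ink bottle where they stand.

Things in the scene. Friction and masses are not known exactly. Their poses are not given: they have to be found in the camera images.
- stamp_small: self-inking stamp, smallest of the four loose ones: 26 mm deep (x), 44 mm wide (y), 62 mm tall, 0.04-0.08 kg. Grey foot and frame; black cap with flat sides over the upper half (from 31 mm up, 26 mm across in x: grip there), blank white card on top. Starts upright on the desk, turned up to 0.7 rad. Origin: centre of the underside, z up; front and back alike.
- stamp_medium: self-inking stamp, second smallest of the four loose ones: 30 mm deep (x), 50 mm wide (y), 74 mm tall, 0.06-0.12 kg. Grey foot and frame; black cap with flat sides over the upper half (from 37 mm up, 30 mm across in x: grip there), blank white card on top. Starts upright on the desk, turned up to 0.7 rad. Origin: centre of the underside, z up; front and back alike.
- stamp_large: self-inking stamp, second largest of the four loose ones: 34 mm deep (x), 56 mm wide (y), 86 mm tall, 0.09-0.17 kg. Grey foot and frame; black cap with flat sides over the upper half (from 43 mm up, 34 mm across in x: grip there), blank white card on top. Starts upright on the desk, turned up to 0.7 rad. Origin: centre of the underside, z up; front and back alike.
- stamp_extra_large: self-inking stamp, largest of the four loose ones: 38 mm deep (x), 62 mm wide (y), 98 mm tall, 0.13-0.24 kg. Grey foot and frame; black cap with flat sides over the upper half (from 49 mm up, 38 mm across in x: grip there), blank white card on top. Starts upright on the desk, turned up to 0.7 rad. Origin: centre of the underside, z up; front and back alike.
- stamp_biggest: biggest stamp of the set, same make: 42 mm (x) by 68 mm (y), 110 mm tall, standing loose in the end place at one end of the rack (either end). Origin: centre of the underside, 9 mm above the desk; y along the row, x across. The bays' centres lie 86, 170, 254 and 338 mm from it along the row. It stays.
- ink_bottle: refill ink bottle, white with black cap, 34 mm diameter, 78 mm tall, standing loose in the end place at the other end of the rack, 424 mm from the biggest stamp. Origin: centre of the underside. It stays.
- bay_a: one of four identical grey bays in a row on the fixed rack (74 by 520 mm, turned up to 0.2 rad); which of the four varies. Shallow tray, inside 60 mm (x, across the row) by 78 mm (y, along it), lip 3 mm thick and 10 mm high all round; bays are 84 mm apart. Origin: centre of the floor a stamp stands on, 9 mm above the desk; z up. Empty at the start.
- bay_b: one of four identical grey bays in a row on the fixed rack (74 by 520 mm, turned up to 0.2 rad); which of the four varies. Shallow tray, inside 60 mm (x, across the row) by 78 mm (y, along it), lip 3 mm thick and 10 mm high all round; bays are 84 mm apart. Origin: centre of the floor a stamp stands on, 9 mm above the desk; z up. Empty at the start.
- bay_c: one of four identical grey bays in a row on the fixed rack (74 by 520 mm, turned up to 0.2 rad); which of the four varies. Shallow tray, inside 60 mm (x, across the row) by 78 mm (y, along it), lip 3 mm thick and 10 mm high all round; bays are 84 mm apart. Origin: centre of the floor a stamp stands on, 9 mm above the desk; z up. Empty at the start.
- bay_d: one of four identical grey bays in a row on the fixed rack (74 by 520 mm, turned up to 0.2 rad); which of the four varies. Shallow tray, inside 60 mm (x, across the row) by 78 mm (y, along it), lip 3 mm thick and 10 mm high all round; bays are 84 mm apart. Origin: centre of the floor a stamp stands on, 9 mm above the desk; z up. Empty at the start.

How it is judged (in metres and radians):
At the end, for the whole second after the job is handed in: From the biggest stamp on, the bays hold the extra large, large, medium and small stamp, each within 18 mm of its bay's centre, on its floor, upright (0.08 rad), square to the row (0.25 rad), released, at rest; biggest stamp moved under 15 mm, ink bottle under 20 mm, both upright ((horizontal distance between stamp_extra_large and bay_a below 0.018 m or horizontal distance between stamp_extra_large and bay_b below 0.018 m or horizontal distance between stamp_extra_large and bay_c below 0.018 m or horizontal distance between stamp_extra_large and bay_d below 0.018 m) and horizontal distance between stamp_extra_large and stamp_biggest between 0.056 and 0.116 m and height (world z) of stamp_extra_large between 0.005 and 0.013 m and angle between each of stamp_extra_large, stamp_large, stamp_medium, stamp_small, stamp_biggest, ink_bottle's own z axis and vertical below 0.08 rad and angle between the y axis of each of stamp_extra_large, stamp_large, stamp_medium, stamp_small and the y axis of stamp_biggest, either way round below 0.25 rad and linear speed of each of stamp_extra_large, stamp_large, stamp_medium, stamp_small below 0.02 m/s and angular speed of each of stamp_extra_large, stamp_large, stamp_medium, stamp_small below 0.2 rad/s and contact force between each of stamp_extra_large, stamp_large, stamp_medium, stamp_small and the fingers below 0.05 N and (horizontal distance between stamp_large and bay_a below 0.018 m or horizontal distance between stamp_large and bay_b below 0.018 m or horizontal distance between stamp_large and bay_c below 0.018 m or horizontal distance between stamp_large and bay_d below 0.018 m) and horizontal distance between stamp_large and stamp_biggest between 0.14 and 0.2 m and height (world z) of stamp_large between 0.005 and 0.013 m and (horizontal distance between stamp_medium and bay_a below 0.018 m or horizontal distance between stamp_medium and bay_b below 0.018 m or horizontal distance between stamp_medium and bay_c below 0.018 m or horizontal distance between stamp_medium and bay_d below 0.018 m) and horizontal distance between stamp_medium and stamp_biggest between 0.224 and 0.284 m and height (world z) of stamp_medium between 0.005 and 0.013 m and (horizontal distance between stamp_small and bay_a below 0.018 m or horizontal distance between stamp_small and bay_b below 0.018 m or horizontal distance between stamp_small and bay_c below 0.018 m or horizontal distance between stamp_small and bay_d below 0.018 m) and horizontal distance between stamp_small and stamp_biggest between 0.308 and 0.368 m and height (world z) of stamp_small between 0.005 and 0.013 m and distance of stamp_biggest from where it was at the start of the episode below 0.015 m and distance of ink_bottle from where it was at the start of the episode below 0.02 m); the robot touches nothing.
It fails at once if the biggest stamp or the ink bottle is pushed out of its place (15 mm, 20 mm) or tipped (distance of stamp_biggest from where it was at the start of the episode above 0.015 m or distance of ink_bottle from where it was at the start of the episode above 0.02 m or angle between any of stamp_biggest, ink_bottle's own z axis and vertical above 0.3 rad).
It fails at once if a stamp is dropped: it falls free, touching nothing, faster than 0.65 m/s (a fall of more than about 20 mm) ((contact force between stamp_small and anything else below 0.05 N and linear speed of stamp_small above 0.65 m/s) or (contact force between stamp_medium and anything else below 0.05 N and linear speed of stamp_medium above 0.65 m/s) or (contact force between stamp_large and anything else below 0.05 N and linear speed of stamp_large above 0.65 m/s) or (contact force between stamp_extra_large and anything else below 0.05 N and linear speed of stamp_extra_large above 0.65 m/s)).
It also fails if it takes over 99 s, if anything falls off the work surface, if the arm or the gripper's body presses on something with over 40 N, if the wrist force passes 120 N, or if a joint passes its speed limit or range.

### The arm

A 6-joint arm with a two-finger parallel gripper is mounted at the origin on the work surface. World frame = base frame: x ahead of the robot, y to its left, z up, the work surface at z = 0. Lengths are in mm, angles in rad, forces in N, time in s.
With the tool pointing down it reaches from about 300 to 850 mm from the base axis. Payload 5.4 kg.
Tool frame: the origin (TCP) lies midway between the tips of the shut fingers; the grasp point (between the pads) lies 19 mm behind it; z points along the fingers, y is the direction in which the jaws open and shut (so a half turn about z gives the same grasp; the last joint's range is limited). The gripper opens to 85 mm and grips with 20 to 120 N. Pads are 22 mm wide; open, the fingers measure 114 mm over their backs; the gripper's body (76 mm by 85 mm) begins 54 mm behind the grasp point. The pads swing forward as they close: fully open they stand 13 mm farther back than shut.
Start: joints at [-1.517, 0.158, 1.597, -0, 1.386, -0.21], TCP at [149.908, -555.098, 231.299] pointing down, gripper open.
Joint ranges: [-2.91, 2.91], [-0.94, 2.29], [0.18, 2.7], [-1.29, 4.43], [0.17, 2.64], [-3, 3]. Speed limits (rad/s): [2.57, 2.57, 3.14, 3.14, 3.14, 3.14].

### API

Orientations are given as a rotation vector (axis times angle).
In Python, from workcell import bot gives the robot as it stands.
- The arm moves only by the tool carry_out, never from a script. Its argument "steps" is a list of rows, each a list of 2 entries, a list of its own where there are three numbers: the shift along the tool's x, y, z in cm, then the turn about the tool's z in rad. A call has exactly 10 rows; each row shifts and turns the pose as measured when the row begins, along the tool's axes as they then stand; what a row does not reach is not made up. A row lasts 1/8 s, in which the tool goes at most 62.5 mm and 10.7 degrees, less where a joint would pass 70% of its speed; a pose out of reach is approached as far as the arm can. A call with a gripper value outside its range is refused whole. "gripper" is the finger opening in cm, from 0 to 8.54, set as the call begins (left out, the last holds). The fingers move at their own pace and stop on an object; "force" is the grip in N (left out, the last holds). Time passes only in rows, so rows that do not move let the fingers close, or fill a call up. It gives the time, the measured TCP pose, the force and the opening at its end, in the units of the state.
- bot.state(): the state, without advancing time (a new reading comes with each control period).
- bot.snapshot(name): name is "side" or "top"; returns the picture (480x640x3 uint8, red, green, blue); there is no depth.
- bot.camera_params(name): a dict with "intrinsics" (3x3 intrinsics, pixels), "position" and "attitude" of the camera in the world. Camera axes: x right, y up, looking along -z (the intrinsics and any distortion apply to the point x, -y, -z); pixel columns grow to the right and rows downward; lengths in mm; the calibration is good to about 2 mm. A picture is of the moment at which its call begins. camera_params takes no time and is no camera call.
- bot.hand_in(): hands the job in, once; it reports no verdict.
The state is a dict: "t": time; "joint_positions": joint angles; "joint_vel": joint speeds; "joint_torque": joint torques, N m; "tcp_pos": TCP position; "tool_rot": TCP orientation; "force": force on the tool from outside, world axes, zero at the start; "moment": the same for the moment, N m; "opening": finger opening in mm.
Only numpy, scipy, OpenCV 4.12 (cv2) and the standard library are available. Lean on these libraries where they do the work, as an engineer would, in place of code of your own. Each camera call takes 0.05 s, during which the arm holds its last target.

## Working session

There is one attempt and no reset: what is moved stays moved. The work goes in short steps, Python scripts to look and compute and a tool call to move; the robot and the scene stay as the last step left them, time stands still between calls to the robot, and variables do not carry over. Pictures are saved under pics/ and viewed, and the job is handed in when it is done.

Besides the shell and the picture viewer there is one more tool, called after "Emit:" as name(argument=value, ...), one argument or row to a line, values as JSON. carry_out: Moves the arm, as the interface text tells. Its arguments: {"type":"object","properties":{"steps":{"type":"array","items":{"type":"array"}},"gripper":{"type":"number"},"force":{"type":"number"}},"required":["steps"]}

```bash
mkdir -p pics; ls
python3 - <<'E'
from workcell import bot
import cv2
for n in ("top","side"):
    im=bot.snapshot(n); cv2.imwrite(f"pics/{n}0.png",im[:,:,::-1])
    print(n,bot.camera_params(n))
print(bot.state())
E
```

```text
pics
top {'intrinsics': array([[483.39411078,   0.        , 329.11968177],
       [  0.        , 483.39411078, 240.90989751],
       [  0.        ,   0.        ,   1.        ]]), 'position': array([ 398.76354305,    1.77823186, 1091.8933166 ]), 'attitude': array([ 0.07935328, -0.10752079, -1.53909258])}
side {'intrinsics': array([[478.04515084,   0.        , 315.26872735],
       [  0.        , 478.04515084, 249.86620933],
       [  0.        ,   0.        ,   1.        ]]), 'position': array([426.1384528 , 595.91094226, 777.73359557]), 'attitude': array([ 0.10654788, -1.01918724, -2.77507178])}
{'t': 0.1, 'joint_positions': array([-1.51708344e+00,  1.59007989e-01,  1.59816571e+00,  1.51788678e-05,
        1.38618910e+00, -2.10098474e-01]), 'joint_vel': array([ 8.84035929e-04, -1.45575001e-03, -3.07179858e-03, -2.02901926e-04,
       -3.78374708e-05, -6.35411281e-04]), 'joint_torque': array([-3.06611710e-04, -3.96994078e+01, -3.32337642e+01, -1.94064728e-04,
        4.21011559e-03,  1.23865735e-05]), 'tcp_pos': array([ 149.89214145, -554.53599755,  230.373265  ]), 'tool_rot': array([-3.11255412e+00, -4.12956978e-01, -2.40423742e-04]), 'force': array([-0.25013382,  0.39096111, -0.39522298]), 'moment': array([-0.008903  , -0.06340145, -0.02126133]), 'opening': 85.2066202465162}
```

View pics/top0.png

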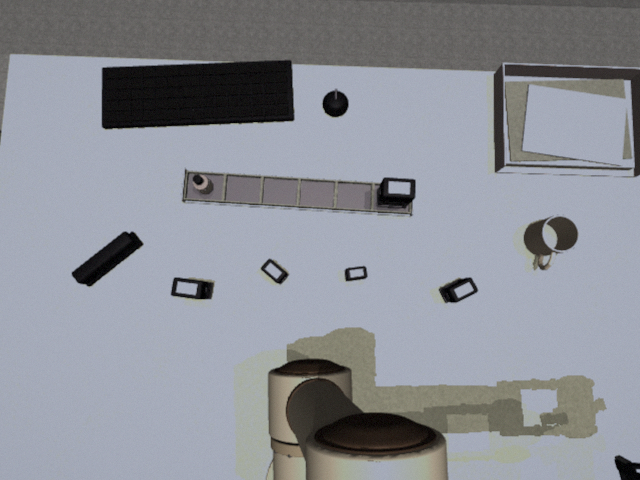

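View pics/side0.png

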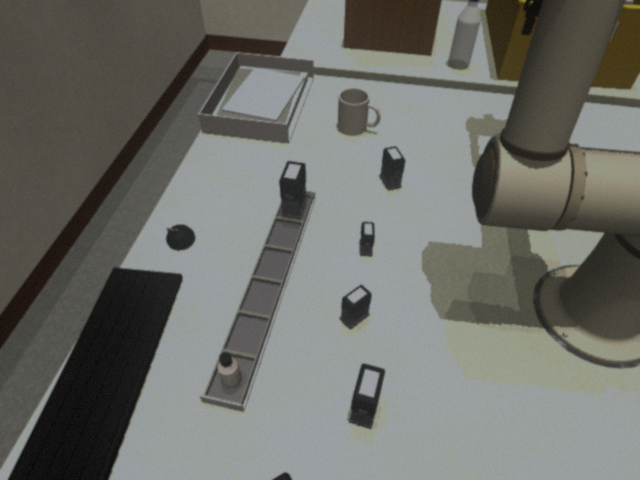

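The top view shows the rack from the ink bottle (200,183) to the big stamp (397,190). The loose stamps are at about (190,288), (274,271), (356,273) and (459,289), and all four also appear in the side view. Next I measure the white cards in both views.

```bash
cat > h.py <<'E'
import numpy as np, cv2
from scipy.spatial.transform import Rotation as R
from workcell import bot
P={n:bot.camera_params(n) for n in ("top","side")}
def ray(n,uv):
    p=P[n];uv=np.atleast_2d(uv).astype(float)
    k=np.c_[uv,np.ones(len(uv))]@np.linalg.inv(p["intrinsics"]).T
    k[:,1]*=-1;k[:,2]*=-1
    return p["position"],k@R.from_rotvec(p["attitude"]).as_matrix().T
def onz(n,uv,z):
    c,d=ray(n,uv); return c+d*((z-c[2])/d[:,2])[:,None]
def proj(n,X):
    p=P[n];q=(np.atleast_2d(X)-p["position"])@R.from_rotvec(p["attitude"]).as_matrix()
    q[:,1:]*=-1; q=q@p["intrinsics"].T; return q[:,:2]/q[:,2:]
def tri(ua,ub):
    (c1,d1),(c2,d2)=ray("top",ua),ray("side",ub)
    d1=d1[0]/np.linalg.norm(d1);d2=d2[0]/np.linalg.norm(d2)
    s=np.linalg.lstsq(np.c_[d1,-d2],c2-c1,rcond=None)[0]
    a,b=c1+s[0]*d1,c2+s[1]*d2
    return (a+b)/2,np.linalg.norm(a-b)
def card(n,im,c,half=22,up=6,save=None):
    x0,y0=c[0]-half,c[1]-half
    g=cv2.cvtColor(im,cv2.COLOR_RGB2GRAY)[y0:y0+2*half,x0:x0+2*half]
    g=cv2.resize(g,None,fx=up,fy=up,interpolation=cv2.INTER_CUBIC)
    if save: cv2.imwrite(save,g)
    _,m=cv2.threshold(g,120,255,cv2.THRESH_BINARY)
    cs,hi=cv2.findContours(m,cv2.RETR_CCOMP,cv2.CHAIN_APPROX_NONE)
    best=None
    # card: bright blob not touching border, biggest
    for k in cs:
        b=cv2.boundingRect(k)
        if b[0]<=1 or b[1]<=1 or b[0]+b[2]>=g.shape[1]-1 or b[1]+b[3]>=g.shape[0]-1: continue
        # must be bright blob
        M=np.zeros_like(g);cv2.drawContours(M,[k],-1,255,-1)
        M=cv2.erode(M,np.ones((5,5)))
        if M.sum()==0 or g[M>0].mean()<140: continue
        if best is None or cv2.contourArea(k)>cv2.contourArea(best): best=k
    if best is None: return None
    f=lambda q:(np.asarray(q,float)+.5)/up-.5+[x0,y0]
    box=cv2.boxPoints(cv2.minAreaRect(best))
    return f(box.mean(0)),f(box),f(best[:,0])
E
cat > a.py <<'E'
from h import *
T=cv2.imread("pics/top0.png")[:,:,::-1].copy();S=cv2.imread("pics/side0.png")[:,:,::-1].copy()
prs=[((190,288),(367,385)),((274,271),(356,297)),((356,273),(368,232)),((459,289),(393,157)),((397,190),(293,178))]
for i,(a,b) in enumerate(prs):
    A=card("top",T,a,save=f"pics/ct{i}.png");B=card("side",S,b,half=26,save=f"pics/cs{i}.png")
    if A is None or B is None: print(i,A is None,B is None);continue
    X,e=tri(A[0],B[0]); q=onz("top",A[1],X[2])[:,:2]
    l=np.linalg.norm(q-np.roll(q,-1,0),axis=1)
    k=l.argmax();v=np.roll(q,-1,0)[k]-q[k]
    print(i,A[0].round(1),B[0].round(1),X.round(1),"gap",e.round(1),"sides",l.round(1),"long axis",np.arctan2(v[1],v[0]).round(3))
E
python3 a.py
```

```text
0 [186.4 287.8] [368.9 382.7] [412.2 273.   99.4] gap 2.1 sides [22.9 41.1 22.9 41. ] long axis -1.683
1 [273.  270.4] [356.5 294.9] [454.  101.   76.3] gap 2.2 sides [18.  32.9 17.9 32.8] long axis -2.264
2 [356.3 272.6] [367.8 228.7] [455.1 -74.6  63.8] gap 2.5 sides [29.  15.8 29.  15.8] long axis -1.4
3 [463.5 289.5] [394.1 153.2] [ 425.1 -296.3   88.7] gap 2.7 sides [36.9 20.1 36.8 20.1] long axis -1.088
4 [398.8 187.4] [292.1 170.9] [ 629.4 -154.1  121.7] gap 2.4 sides [25.5 44.7 25.5 44.6] long axis -1.6
```

Run:
```python
import cv2
T=cv2.imread("pics/top0.png")
cv2.imwrite("pics/rack0.png",cv2.resize(T[155:225,170:430],None,fx=3,fy=3,interpolation=cv2.INTER_CUBIC))
```

```text
(no output)
```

View pics/rack0.png

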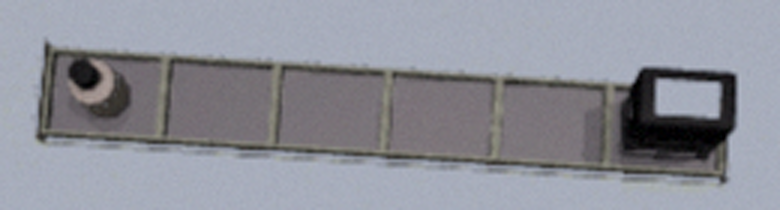

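```bash
cat > r.py <<'E'
from h import *
T=cv2.imread("pics/top0.png")
up=6
C=cv2.resize(T[155:225,170:430],None,fx=up,fy=up,interpolation=cv2.INTER_CUBIC)
lab=cv2.cvtColor(C,cv2.COLOR_BGR2LAB).astype(int)
f=lambda x,y:(np.array([x,y])*up/3).astype(int)
ref=[]
for x,y in [(220,105),(330,110),(440,118),(545,122)]:
    X,Y=f(x,y);ref.append(lab[Y-8:Y+8,X-8:X+8].reshape(-1,3).mean(0))
print(np.round(ref),lab[f(275,90)[1],f(275,90)[0]])
d=np.linalg.norm(lab-np.mean(ref,0),axis=2)
m=(d<13).astype(np.uint8)*255
m=cv2.morphologyEx(m,cv2.MORPH_OPEN,np.ones((9,9)))
cv2.imwrite("pics/rm.png",cv2.resize(m,None,fx=.5,fy=.5))
n,l,s,c=cv2.connectedComponentsWithStats(m)
pts=[]
for i in range(1,n):
    if s[i,4]<8000: continue
    k,_=cv2.findContours((l==i).astype(np.uint8),cv2.RETR_EXTERNAL,cv2.CHAIN_APPROX_NONE)
    r=cv2.minAreaRect(k[0]); b=(cv2.boxPoints(r)+.5)/up-.5+[170,155]
    w=onz("top",b,9)[:,:2]
    print(s[i],w.mean(0).round(1),np.linalg.norm(w-np.roll(w,-1,0),axis=1).round(1)); pts.append(w.mean(0))
pts=np.array(pts)
E
python3 r.py
```

```text
[[123. 131. 126.]
 [125. 132. 125.]
 [128. 132. 126.]
 [126. 132. 125.]] [140 126 133]
[ 214  125  111  151 9810] [642.7 248.1] [59.1 37.6 59.1 37.3]
[  336   131   210   159 28880] [640.5 182.7] [57.5 77.8 57.6 77.3]
[  560   143   213   160 29009] [638.2  98.3] [58.3 78.5 58.4 78. ]
[  772   157   219   162 29156] [635.7  15.9] [58.3 82.8 58.4 82.3]
[  996   175   206   153 25597] [633.3 -66.4] [58.3 76.8 58.3 76.3]
```

View pics/rm.png

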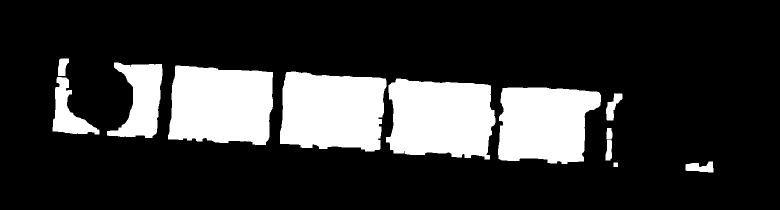

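Triangulated heights are about 2 mm high, but they identify every stamp:

| Stamp | Position (x, y) |
|---|---|
| XL | (412, 273) |
| L | (425, -296) |
| M | (454, 101) |
| S | (455, -75) |

The rack row's direction is 0.031 rad off y. The bays, counting from the big stamp, are at (633,-69), (635.5,15), (638,99) and (640.5,183). Both the floor patches and the 86–338 mm offsets give these positions.

```bash
cat > go.py <<'E'
import sys,numpy as np
from scipy.spatial.transform import Rotation as R
from workcell import bot
# world pose (mm), direction of stamp's long axis (rad from world x), TCP z at grasp
PICK=dict(XL=(411.5,272.5,1.459,52),L=(425,-296,-1.088,43),M=(453.5,101,.878,34),S=(455,-74.5,-1.4,25))
PLACE=dict(XL=(633,-68.5,1.540,61),L=(635.5,15.5,1.540,52),M=(638,99,1.540,43),S=(640.5,183,1.540,34))
def main(kind,k,z=None):
    x,y,a,zg={'pick':PICK,'place':PLACE}[kind][k]; z=zg if z is None else float(z)
    s=bot.state();M=R.from_rotvec(s["tool_rot"]).as_matrix();p=s["tcp_pos"]
    yaw=np.arctan2(M[1,0],M[0,0])
    d=(a-yaw+np.pi/2)%np.pi-np.pi/2      # world yaw change
    t=np.array([x,y,z])-p
    turn=-d
    M2=M@R.from_rotvec([0,0,turn]).as_matrix()
    print("t",s["t"].round(2),"tcp",p.round(1),"tilt",M[2].round(3),"yaw",yaw.round(3),"F",s["force"].round(1),"open",round(s["opening"],1),"j",s["joint_positions"].round(2))
    print("turn",turn.round(3),"or",(turn-np.sign(turn)*np.pi).round(3),"| shift now cm",(M.T@t/10).round(2),"| after turn",(M2.T@t/10).round(2))
if __name__=="__main__": main(*sys.argv[1:])
E
python3 go.py pick L; python3 go.py place L
```

```text
Traceback (most recent call last):
  File "go.py", line 17, in <module>
    if __name__=="__main__": main(*sys.argv[1:])
                             ~~~~^^^^^^^^^^^^^^^
  File "go.py", line 15, in main
    print("t",s["t"].round(2),"tcp",p.round(1),"tilt",M[2].round(3),"yaw",yaw.round(3),"F",s["force"].round(1),"open",round(s["opening"],1),"j",s["joint_positions"].round(2))
              ^^^^^^^^^^^^
AttributeError: 'float' object has no attribute 'round'
Traceback (most recent call last):
  File "go.py", line 17, in <module>
    if __name__=="__main__": main(*sys.argv[1:])
                             ~~~~^^^^^^^^^^^^^^^
  File "go.py", line 15, in main
    print("t",s["t"].round(2),"tcp",p.round(1),"tilt",M[2].round(3),"yaw",yaw.round(3),"F",s["force"].round(1),"open",round(s["opening"],1),"j",s["joint_positions"].round(2))
              ^^^^^^^^^^^^
AttributeError: 'float' object has no attribute 'round'
```

```bash
sed -i 's/s\["t"\].round(2)/round(s["t"],2)/' go.py; python3 go.py pick L 160; python3 go.py place L
```

```text
t 0.1 tcp [ 149.9 -554.5  230.4] tilt [ 0.    -0.002 -1.   ] yaw 0.264 F [-0.3  0.4 -0.4] open 85.2 j [-1.52  0.16  1.6   0.    1.39 -0.21]
turn 1.352 or -1.79 | shift now cm [ 33.3  -17.77   7.08] | after turn [-10.12 -36.36   7.08]
t 0.1 tcp [ 149.9 -554.5  230.4] tilt [ 0.    -0.002 -1.   ] yaw 0.264 F [-0.3  0.4 -0.4] open 85.2 j [-1.52  0.16  1.6   0.    1.39 -0.21]
turn -1.276 or 1.865 | shift now cm [ 61.74 -42.34  17.93] | after turn [58.44 46.78 17.93]
```

Emit:
carry_out(
  steps=[
    [[0,0,0],-0.18],
    [[0,0,0],-0.18],
    [[0,0,0],-0.18],
    [[0,0,0],-0.18],
    [[0,0,0],-0.18],
    [[0,0,0],-0.18],
    [[0,0,0],-0.18],
    [[0,0,0],-0.18],
    [[0,0,0],-0.18],
    [[0,0,0],-0.18],
  ],
  gripper=8.5,
  force=40,
)

```text
t: 1.35
tcp_pos: [149.7, -550.7, 224.2]
tool_rot: [-1.528, -2.737, -0.018]
force: [0.6, 0.8, -0.2]
opening: 85.4
```

```bash
python3 go.py pick L 160
```

```text
t 1.35 tcp [ 149.7 -550.7  224.2] tilt [ 0.012  0.007 -1.   ] yaw 2.123 F [ 0.6  0.8 -0.2] open 85.4 j [-1.52  0.16  1.61 -0.    1.39 -2.07]
turn 0.07 or -3.072 | shift now cm [ 7.15 36.76  6.74] | after turn [ 9.7  36.18  6.74]
```

Emit:
carry_out(
  steps=[
    [[0,0,0],0.07],
    [[1.2,4.5,0.8],0],
    [[1.2,4.5,0.8],0],
    [[1.2,4.5,0.8],0],
    [[1.2,4.5,0.8],0],
    [[1.2,4.5,0.8],0],
    [[1.2,4.5,0.8],0],
    [[1.2,4.5,0.8],0],
    [[1.2,4.5,0.8],0],
    [[0,0,0],0],
  ],
)

```text
t: 2.6
tcp_pos: [430.4, -287.9, 157.4]
tool_rot: [-1.623, -2.674, -0.023]
force: [-0.1, -0.7, 0.7]
opening: 84.9
```

```bash
python3 go.py pick L 130
```

```text
t 2.6 tcp [ 430.4 -287.9  157.4] tilt [ 0.019  0.006 -1.   ] yaw 2.051 F [-0.1 -0.7  0.7] open 84.9 j [-0.83  0.09  1.82  0.01  1.25 -1.31]
turn -0.003 or 3.139 | shift now cm [-0.53 -0.87  2.73] | after turn [-0.52 -0.87  2.73]
```

Emit:
carry_out(
  steps=[
    [[-0.35,-0.45,0.5],0],
    [[-0.35,-0.45,0.5],0],
    [[0,0,1.2],0],
    [[0,0,1.2],0],
    [[0,0,1.2],0],
    [[0,0,1.2],0],
    [[0,0,1.2],0],
    [[0,0,1.2],0],
    [[0,0,1.2],0],
    [[0,0,0],0],
  ],
)

```text
t: 3.85
tcp_pos: [421.8, -298.8, 55.3]
tool_rot: [-1.628, -2.668, -0.023]
force: [-0.2, -0.9, -0.1]
opening: 84.9
```

```bash
python3 go.py pick L
python3 - <<'E'
from h import *
cv2.imwrite("pics/s1.png",bot.snapshot("side")[60:300,250:570,::-1].repeat(2,0).repeat(2,1))
E
```

```text
t 3.85 tcp [ 421.8 -298.8   55.3] tilt [ 0.021  0.004 -1.   ] yaw 2.046 F [-0.2 -0.9 -0.1] open 84.9 j [-0.86  0.24  1.88  0.01  1.04 -1.34]
turn -0.007 or 3.134 | shift now cm [0.07 0.41 1.23] | after turn [0.07 0.41 1.23]
```

View pics/s1.png

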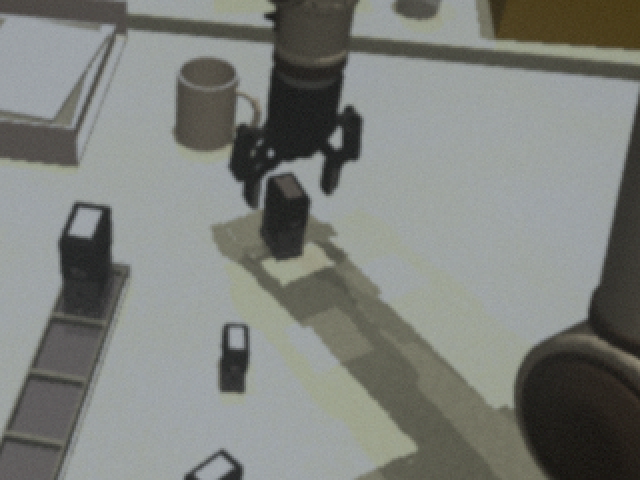

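The fingers straddle the large stamp: its top is at about zoom pixel (287,183) and the tips are at (252,200) and (330,190). I go down and close.

Emit:
carry_out(
  steps=[
    [[0.05,0.2,0.5],0],
    [[0,0.2,0.5],0],
    [[0,0,0.1],0],
    [[0,0,-0.05],0],
    [[0,0,-0.05],0],
    [[0,0,-0.05],0],
    [[0,0,-0.05],0],
    [[0,0,-0.05],0],
    [[0,0,-0.05],0],
    [[0,0,-0.05],0],
  ],
)

```text
t: 5.15
tcp_pos: [426.8, -297.8, 49.8]
tool_rot: [-1.63, -2.672, -0.021]
force: [0.5, -0.7, -1.0]
opening: 84.7
```

```bash
python3 go.py pick L
```

```text
t 5.15 tcp [ 426.8 -297.8   49.8] tilt [ 0.017  0.005 -1.   ] yaw 2.046 F [ 0.5 -0.7 -1. ] open 84.7 j [-0.85  0.25  1.88  0.01  1.02 -1.33]
turn -0.007 or 3.134 | shift now cm [ 0.23 -0.08  0.68] | after turn [ 0.23 -0.08  0.68]
```

Emit:
carry_out(
  steps=[
    [[0.2,-0.05,0.4],0],
    [[0,0,0.1],0],
    [[0,0,0],0],
    [[0,0,0],0],
    [[0,0,0],0],
    [[0,0,0],0],
    [[0,0,0],0],
    [[0,0,0],0],
    [[0,0,0],0],
    [[0,0,0],0],
  ],
  gripper=2.0,
)

```text
t: 6.4
tcp_pos: [425.2, -296.0, 44.3]
tool_rot: [-1.63, -2.672, -0.021]
force: [0.7, -0.3, -0.5]
opening: 33.6
```

```bash
python3 go.py pick L
```

```text
t 6.4 tcp [ 425.2 -296.    44.3] tilt [ 0.017  0.005 -1.   ] yaw 2.046 F [ 0.7 -0.3 -0.5] open 33.6 j [-0.85  0.26  1.89  0.01  1.01 -1.33]
turn -0.007 or 3.134 | shift now cm [ 0.01 -0.02  0.13] | after turn [ 0.01 -0.02  0.13]
```

Emit:
carry_out(
  steps=[
    [[0,0,-0.6],0],
    [[0,0,-1.5],0],
    [[0,0,-2],0],
    [[0,0,-2],0],
    [[0,0,-2],0.1],
    [[0,0,-2],0.1],
    [[0,0,-2],0.1],
    [[0,0,-1.5],0.1],
    [[0,0,-0.5],0.1],
    [[0,0,0],0],
  ],
)

```text
t: 7.65
tcp_pos: [426.6, -299.5, 199.7]
tool_rot: [-2.26, -2.173, -0.015]
force: [-0.4, -0.2, -0.7]
opening: 33.2
```

```bash
python3 go.py place L 180
```

```text
t 7.65 tcp [ 426.6 -299.5  199.7] tilt [ 0.011  0.002 -1.   ] yaw 1.531 F [-0.4 -0.2 -0.7] open 33.2 j [-0.85  0.05  1.78  0.01  1.32 -0.81]
turn -0.009 or 3.133 | shift now cm [32.27 19.63  2.37] | after turn [32.1  19.91  2.37]
```

Emit:
carry_out(
  steps=[
    [[1.8,1.1,0],0],
    [[3.6,2.2,0],0],
    [[4,2.4,0],0],
    [[4,2.4,0],0],
    [[4,2.4,0],0],
    [[4,2.4,0],0],
    [[4,2.4,0],0],
    [[3.6,2.2,0],0],
    [[2,1.3,0.5],0],
    [[0.6,0.4,0.5],0],
  ],
)

```text
t: 8.9
tcp_pos: [633.3, 19.9, 195.1]
tool_rot: [-2.241, -2.195, -0.014]
force: [-0.7, -0.3, -0.7]
opening: 33.5
```

```bash
python3 go.py place L 80
```

```text
t 8.9 tcp [633.3  19.9 195.1] tilt [ 0.009  0.003 -1.   ] yaw 1.55 F [-0.7 -0.3 -0.7] open 33.5 j [-0.16  0.33  1.46  0.01  1.34 -0.15]
turn 0.01 or -3.132 | shift now cm [-0.54  0.19 11.51] | after turn [-0.54  0.2  11.51]
```

Emit:
carry_out(
  steps=[
    [[-0.25,0.1,1],0],
    [[-0.25,0.1,2],0],
    [[0,0,2.2],0],
    [[0,0,2.2],0],
    [[0,0,2],0],
    [[0,0,1.5],0],
    [[0,0,0.8],0],
    [[0,0,0.4],0],
    [[0,0,0],0],
    [[0,0,0],0],
  ],
)

```text
t: 10.15
tcp_pos: [631.0, 8.5, 63.7]
tool_rot: [-2.244, -2.187, -0.006]
force: [-0.1, -0.2, -0.9]
opening: 33.7
```

```bash
python3 go.py place L 53.5;python3 - <<'E'
from h import *
cv2.imwrite("pics/s2.png",bot.snapshot("side")[140:420,150:470,::-1].repeat(2,0).repeat(2,1))
E
```

```text
t 10.15 tcp [631.    8.5  63.7] tilt [ 0.008 -0.003 -1.   ] yaw 1.545 F [-0.1 -0.2 -0.9] open 33.7 j [-0.18  0.47  1.55  0.01  1.12 -0.16]
turn 0.005 or -3.137 | shift now cm [0.71 0.44 1.02] | after turn [0.71 0.43 1.02]
```

View pics/s2.png

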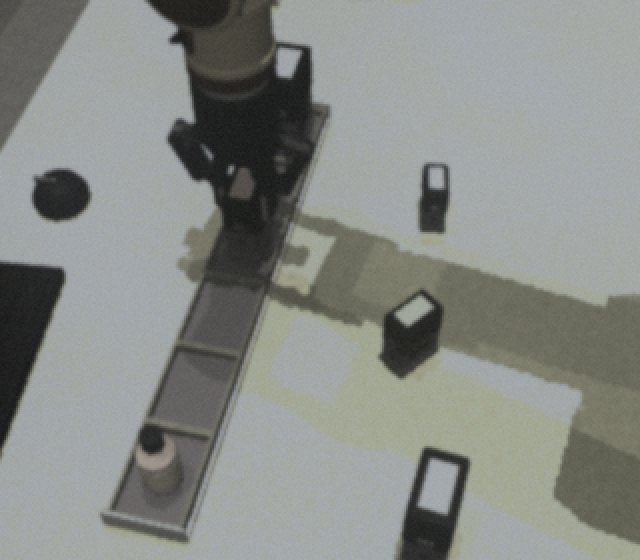

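The stamp hangs over its bay at about zoom pixel (245,215), and the big stamp stands untouched. I correct sideways and set it down slowly.

Emit:
carry_out(
  steps=[
    [[0.4,0.25,0],0],
    [[0.3,0.2,0],0],
    [[0,0,0.3],0],
    [[0,0,0.2],0],
    [[0,0,0.2],0],
    [[0,0,0.1],0],
    [[0,0,0.1],0],
    [[0,0,0],0],
    [[0,0,0],0],
    [[0,0,0],0],
  ],
)

```text
t: 11.45
tcp_pos: [636.7, 16.0, 55.1]
tool_rot: [-2.245, -2.188, -0.007]
force: [-0.1, 0.8, -0.9]
opening: 33.6
```

```bash
python3 go.py place L 53.5
```

```text
t 11.45 tcp [636.7  16.   55.1] tilt [ 0.008 -0.002 -1.   ] yaw 1.545 F [-0.1  0.8 -0.9] open 33.6 j [-0.17  0.5   1.54  0.01  1.11 -0.15]
turn 0.005 or -3.136 | shift now cm [-0.06 -0.12  0.16] | after turn [-0.06 -0.12  0.16]
```

Emit:
carry_out(
  steps=[
    [[0,-0.1,0.1],0],
    [[0,0,0.1],0],
    [[0,0,0.1],0],
    [[0,0,0.05],0],
    [[0,0,0],0],
    [[0,0,0],0],
    [[0,0,0],0],
    [[0,0,0],0],
    [[0,0,0],0],
    [[0,0,0],0],
  ],
)

```text
t: 12.7
tcp_pos: [636.0, 15.9, 53.6]
tool_rot: [-2.245, -2.189, -0.007]
force: [-0.9, 0.1, 1.8]
opening: 33.9
```

```bash
python3 go.py place L 53.5
```

```text
t 12.7 tcp [636.   15.9  53.6] tilt [ 0.008 -0.001 -1.   ] yaw 1.546 F [-0.9  0.1  1.8] open 33.9 j [-0.17  0.5   1.54  0.01  1.1  -0.15]
turn 0.006 or -3.136 | shift now cm [-0.05 -0.05  0.01] | after turn [-0.05 -0.05  0.01]
```

Contact is made: the force turned to +1.8 N at the expected height. I release and lift.

Emit:
carry_out(
  steps=[
    [[0,0,0],0],
    [[0,0,0],0],
    [[0,0,0],0],
    [[0,0,0],0],
    [[0,0,0],0],
    [[0,0,0],0],
    [[0,0,-1],0],
    [[0,0,-2.5],0],
    [[0,0,-4],0],
    [[0,0,-4],0],
  ],
  gripper=8.5,
)

```text
t: 13.95
tcp_pos: [633.8, 15.4, 168.9]
tool_rot: [-2.241, -2.185, -0.001]
force: [0.9, 0.6, 0.9]
opening: 85.4
```

```bash
python3 go.py pick XL 160;python3 - <<'E'
from h import *
cv2.imwrite("pics/s3.png",bot.snapshot("side")[140:420,150:470,::-1].repeat(2,0).repeat(2,1))
E
```

```text
t 13.95 tcp [633.8  15.4 168.9] tilt [ 0.009 -0.008 -1.   ] yaw 1.545 F [0.9 0.6 0.9] open 85.4 j [-0.17  0.36  1.48  0.01  1.31 -0.15]
turn 0.086 or -3.055 | shift now cm [ 25.13 -22.87   1.3 ] | after turn [ 23.06 -24.95   1.3 ]
```

View pics/s3.png

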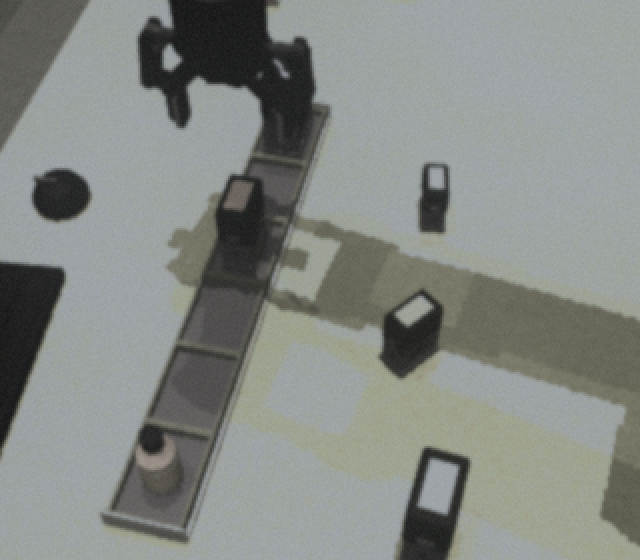

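The large stamp stands upright in the second bay from the big stamp. XL next.

Emit:
carry_out(
  steps=[
    [[0,0,0],0.085],
    [[2.5,-2.7,0],0],
    [[3.5,-3.8,0],0],
    [[3.5,-3.8,0],0],
    [[3.5,-3.8,0],0],
    [[3.5,-3.8,0],0],
    [[3,-3.2,0],0],
    [[2,-2.2,0],0],
    [[1,-1.1,0],0],
    [[0,0,0],0],
  ],
)

```text
t: 15.25
tcp_pos: [418.6, 272.6, 185.3]
tool_rot: [2.339, 2.085, 0.034]
force: [0.7, -0.0, 0.3]
opening: 85.2
```

```bash
python3 go.py pick XL
```

```text
t 15.25 tcp [418.6 272.6 185.3] tilt [ 0.011  0.021 -1.   ] yaw 1.456 F [ 0.7 -0.   0.3] open 85.2 j [ 0.33 -0.02  1.87  0.    1.26  0.45]
turn -0.003 or 3.139 | shift now cm [-0.23 -0.98 13.31] | after turn [-0.23 -0.98 13.31]
```

Emit:
carry_out(
  steps=[
    [[-0.1,-0.4,1],0],
    [[-0.1,-0.4,2],0],
    [[0,0,2],0],
    [[0,0,2],0],
    [[0,0,2],0],
    [[0,0,2],0],
    [[0,0,1],0],
    [[0,0,0.3],0],
    [[0,0,0],0],
    [[0,0,0],0],
  ],
)

```text
t: 16.5
tcp_pos: [417.5, 265.2, 55.6]
tool_rot: [2.349, 2.07, 0.032]
force: [-0.1, 0.4, 0.1]
opening: 85.1
```

```bash
python3 go.py pick XL
```

```text
t 16.5 tcp [417.5 265.2  55.6] tilt [ 0.008  0.021 -1.   ] yaw 1.445 F [-0.1  0.4  0.1] open 85.1 j [ 0.32  0.16  1.98 -0.    0.98  0.45]
turn -0.014 or 3.127 | shift now cm [ 0.65 -0.7   0.35] | after turn [ 0.66 -0.69  0.35]
```

Emit:
carry_out(
  steps=[
    [[0.35,-0.4,0.2],0],
    [[0.3,-0.3,0.1],-0.01],
    [[0,0,0],0],
    [[0,0,0],0],
    [[0,0,0],0],
    [[0,0,0],0],
    [[0,0,0],0],
    [[0,0,0],0],
    [[0,0,0],0],
    [[0,0,0],0],
  ],
  gripper=2.4,
  force=45,
)

```text
t: 17.75
tcp_pos: [411.6, 273.8, 53.7]
tool_rot: [2.337, 2.083, 0.035]
force: [-0.6, -0.9, 1.0]
opening: 37.8
```

```bash
python3 go.py pick XL
```

```text
t 17.75 tcp [411.6 273.8  53.7] tilt [ 0.009  0.023 -1.   ] yaw 1.456 F [-0.6 -0.9  1. ] open 37.8 j [ 0.34  0.16  1.98 -0.    0.98  0.46]
turn -0.003 or 3.138 | shift now cm [-0.13  0.    0.17] | after turn [-0.13  0.    0.17]
```

Emit:
carry_out(
  steps=[
    [[0,0,-0.6],0],
    [[0,0,-1.5],0],
    [[0,0,-2],0],
    [[0,0,-2.2],0],
    [[0,0,-2.2],0],
    [[0,0,-2.2],-0.04],
    [[0,0,-2.2],-0.04],
    [[0,0,-1.5],0],
    [[0,0,-0.5],0],
    [[0,0,0],0],
  ],
)

```text
t: 19.0
tcp_pos: [407.3, 272.2, 212.8]
tool_rot: [2.249, 2.174, 0.037]
force: [0.6, 0.4, -2.0]
opening: 37.9
```

```bash
python3 go.py place XL 190
```

```text
t 19.0 tcp [407.3 272.2 212.8] tilt [ 0.008  0.026 -1.   ] yaw 1.537 F [ 0.6  0.4 -2. ] open 37.9 j [ 0.34 -0.07  1.87 -0.    1.31  0.38]
turn -0.003 or 3.138 | shift now cm [-33.3   23.65   2.65] | after turn [-33.37  23.55   2.65]
```

Emit:
carry_out(
  steps=[
    [[-1.7,1.2,0],0],
    [[-3.5,2.5,0],0],
    [[-4.2,3,0],0],
    [[-4.2,3,0],0],
    [[-4.2,3,0],0],
    [[-4.2,3,0],0],
    [[-4.2,3,0],0],
    [[-3.5,2.5,0.3],0],
    [[-2.3,1.6,0.5],0],
    [[-1,0.7,0.5],0],
  ],
)

```text
t: 20.25
tcp_pos: [631.5, -75.4, 188.6]
tool_rot: [-2.258, -2.181, -0.019]
force: [-0.1, 1.1, -2.4]
opening: 37.8
```

```bash
python3 go.py place XL 70
```

```text
t 20.25 tcp [631.5 -75.4 188.6] tilt [ 0.01   0.007 -1.   ] yaw 1.536 F [-0.1  1.1 -2.4] open 37.8 j [-0.31  0.34  1.46  0.01  1.33 -0.28]
turn -0.004 or 3.138 | shift now cm [ 0.58  0.04 11.87] | after turn [ 0.58  0.05 11.87]
```

Emit:
carry_out(
  steps=[
    [[0.6,0,0],0],
    [[0.3,0,0.5],0],
    [[0,0,1.5],0],
    [[0,0,2],0],
    [[0,0,2],0],
    [[0,0,1.5],0],
    [[0,0,1],0],
    [[0,0,0.5],0],
    [[0,0,0],0],
    [[0,0,0],0],
  ],
)

```text
t: 21.5
tcp_pos: [629.2, -60.0, 90.1]
tool_rot: [-2.25, -2.181, -0.015]
force: [-0.8, 0.6, -1.7]
opening: 37.9
```

```bash
python3 go.py place XL 62.7
```

```text
t 21.5 tcp [629.2 -60.   90.1] tilt [ 0.012  0.001 -1.   ] yaw 1.54 F [-0.8  0.6 -1.7] open 37.9 j [-0.29  0.44  1.54  0.01  1.16 -0.27]
turn -0.0 or 3.141 | shift now cm [-0.87  0.41  2.73] | after turn [-0.87  0.4   2.73]
```

Emit:
carry_out(
  steps=[
    [[-0.4,0.2,0],0],
    [[-0.3,0.15,0],0],
    [[0,0,0.4],0],
    [[0,0,0.5],0],
    [[0,0,0.5],0],
    [[0,0,0.4],0],
    [[0,0,0.2],0],
    [[0,0,0],0],
    [[0,0,0],0],
    [[0,0,0],0],
  ],
)

```text
t: 22.75
tcp_pos: [633.6, -67.7, 69.8]
tool_rot: [-2.252, -2.183, -0.017]
force: [0.1, 0.6, -2.2]
opening: 37.4
```

```bash
python3 go.py place XL 62.7
```

```text
t 22.75 tcp [633.6 -67.7  69.8] tilt [ 0.012  0.004 -1.   ] yaw 1.54 F [ 0.1  0.6 -2.2] open 37.4 j [-0.3   0.48  1.54  0.01  1.13 -0.28]
turn -0.0 or 3.141 | shift now cm [-0.09 -0.06  0.71] | after turn [-0.09 -0.06  0.71]
```

Emit:
carry_out(
  steps=[
    [[0,0,0.2],0],
    [[0,0,0.2],0],
    [[0,0,0.15],0],
    [[0,0,0.1],0],
    [[0,0,0.1],0],
    [[0,0,0.05],0],
    [[0,0,0],0],
    [[0,0,0],0],
    [[0,0,0],0],
    [[0,0,0],0],
  ],
)

```text
t: 24.0
tcp_pos: [634.1, -67.7, 62.9]
tool_rot: [-2.252, -2.183, -0.018]
force: [-0.9, 0.7, 1.0]
opening: 37.3
```

```bash
python3 go.py place XL 62.7;python3 - <<'E'
from h import *
cv2.imwrite("pics/s4.png",bot.snapshot("side")[140:420,150:470,::-1].repeat(2,0).repeat(2,1))
E
```

```text
t 24.0 tcp [634.1 -67.7  62.9] tilt [ 0.011  0.004 -1.   ] yaw 1.54 F [-0.9  0.7  1. ] open 37.3 j [-0.3   0.49  1.54  0.01  1.11 -0.28]
turn -0.0 or 3.141 | shift now cm [-0.09 -0.11  0.01] | after turn [-0.09 -0.11  0.01]
```

View pics/s4.png

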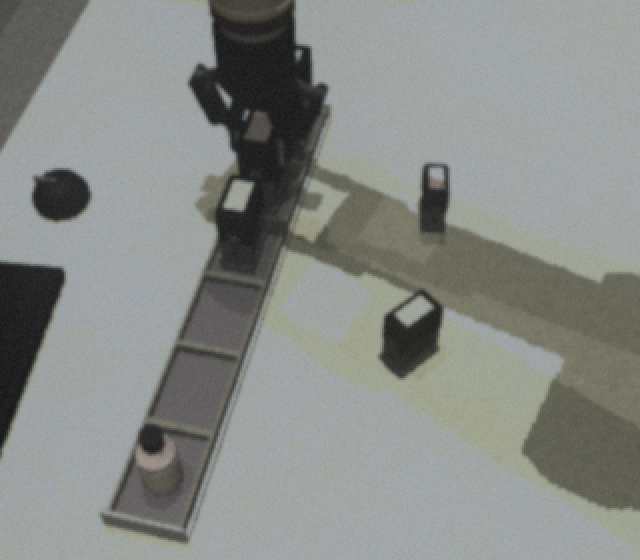

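XL is down at the right height, with the force turning to +1.0 N. It is behind L, at about zoom pixel (258,145), and nothing is disturbed. I release and lift.

Emit:
carry_out(
  steps=[
    [[0,0,0.05],0],
    [[0,0,0],0],
    [[0,0,0],0],
    [[0,0,0],0],
    [[0,0,0],0],
    [[0,0,0],0],
    [[0,0,-1],0],
    [[0,0,-2.5],0],
    [[0,0,-4],0],
    [[0,0,-4],0],
  ],
  gripper=8.5,
)

```text
t: 25.3
tcp_pos: [631.8, -68.6, 178.4]
tool_rot: [-2.249, -2.18, -0.014]
force: [0.9, -0.3, 0.2]
opening: 85.0
```

```bash
python3 go.py pick S 150
```

```text
t 25.3 tcp [631.8 -68.6 178.4] tilt [ 0.013 -0.001 -1.   ] yaw 1.54 F [ 0.9 -0.3  0.2] open 85.0 j [-0.3   0.35  1.47  0.01  1.32 -0.28]
turn -0.202 or 2.94 | shift now cm [ -1.18 -17.65   2.83] | after turn [  2.39 -17.53   2.83]
```

Emit:
carry_out(
  steps=[
    [[0,0,0],-0.1],
    [[0,0,0],-0.1],
    [[0.3,-2,0],0],
    [[0.4,-3.3,0.3],0],
    [[0.5,-3.6,0.4],0],
    [[0.4,-3.3,0.4],0],
    [[0.4,-2.5,0.4],0],
    [[0.3,-1.7,0.4],0],
    [[0.1,-0.7,0.3],0],
    [[0,0,0],0],
  ],
)

```text
t: 26.55
tcp_pos: [460.4, -76.7, 167.7]
tool_rot: [2.009, 2.398, 0.028]
force: [0.6, -0.1, -0.2]
opening: 84.9
```

```bash
python3 go.py pick S
```

```text
t 26.55 tcp [460.4 -76.7 167.7] tilt [ 0.001  0.022 -1.   ] yaw 1.747 F [ 0.6 -0.1 -0.2] open 84.9 j [-0.43 -0.09  1.98  0.01  1.23 -0.61]
turn 0.005 or -3.136 | shift now cm [ 0.29 -0.81 14.26] | after turn [ 0.29 -0.81 14.26]
```

Emit:
carry_out(
  steps=[
    [[0.1,-0.3,1],0],
    [[0.1,-0.3,2],0],
    [[0,0,2.2],0],
    [[0,0,2.2],0],
    [[0,0,2.2],0],
    [[0,0,2],0],
    [[0,0,1],0],
    [[0,0,0.5],0],
    [[0,0,0],0],
    [[0,0,0],0],
  ],
)

```text
t: 27.8
tcp_pos: [460.9, -75.5, 31.7]
tool_rot: [2.005, 2.397, 0.03]
force: [0.4, -0.6, -0.1]
opening: 85.0
```

```bash
python3 go.py pick S
```

```text
t 27.8 tcp [460.9 -75.5  31.7] tilt [-0.     0.025 -1.   ] yaw 1.749 F [ 0.4 -0.6 -0.1] open 85.0 j [-0.43  0.13  2.06  0.02  0.92 -0.62]
turn 0.007 or -3.135 | shift now cm [ 0.21 -0.58  0.65] | after turn [ 0.2  -0.58  0.65]
```

Emit:
carry_out(
  steps=[
    [[0.1,-0.25,0.3],0],
    [[0.1,-0.2,0.2],0],
    [[0,0,0],0],
    [[0,0,0],0],
    [[0,0,0],0],
    [[0,0,0],0],
    [[0,0,0],0],
    [[0,0,0],0],
    [[0,0,0],0],
    [[0,0,0],0],
  ],
  gripper=1.2,
  force=30,
)

```text
t: 29.05
tcp_pos: [456.8, -74.7, 27.5]
tool_rot: [2.003, 2.395, 0.031]
force: [-0.8, -0.8, 1.7]
opening: 25.7
```

```bash
python3 go.py pick S;python3 - <<'E'
from h import *
cv2.imwrite("pics/s5.png",bot.snapshot("side")[140:420,150:470,::-1].repeat(2,0).repeat(2,1))
E
```

```text
t 29.05 tcp [456.8 -74.7  27.5] tilt [-0.002  0.027 -1.   ] yaw 1.749 F [-0.8 -0.8  1.7] open 25.7 j [-0.43  0.13  2.08  0.02  0.91 -0.62]
turn 0.007 or -3.135 | shift now cm [ 0.06 -0.18  0.25] | after turn [ 0.05 -0.18  0.25]
```

View pics/s5.png

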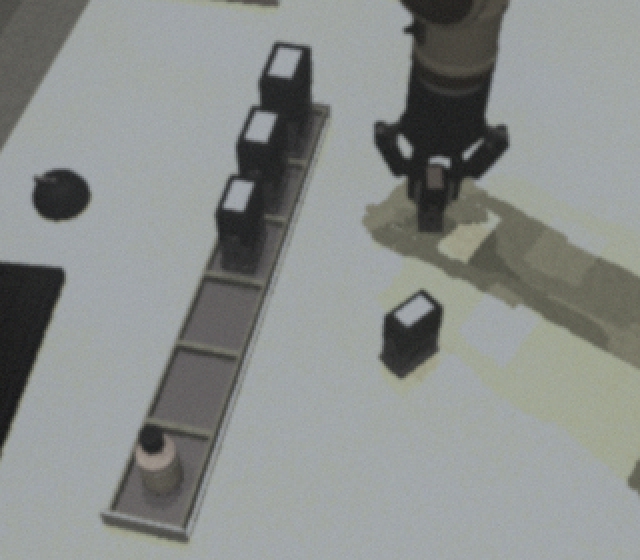

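XL and L stand in their bays, and the small stamp is gripped at 25.7 mm, at about zoom pixel (433,195). I lift and turn.

Emit:
carry_out(
  steps=[
    [[0,0,-0.6],0],
    [[0,0,-1.5],0],
    [[0,0,-2],0],
    [[0,0,-2],0],
    [[0,0,-2],0.07],
    [[0,0,-2],0.07],
    [[0,0,-2],0.06],
    [[0,0,-1.5],0],
    [[0,0,-0.5],0],
    [[0,0,0],0],
  ],
)

```text
t: 30.35
tcp_pos: [453.4, -75.3, 180.1]
tool_rot: [2.234, 2.176, 0.038]
force: [0.8, 0.4, 0.1]
opening: 25.6
```

```bash
python3 go.py place S 170
```

```text
t 30.35 tcp [453.4 -75.3 180.1] tilt [ 0.001  0.033 -0.999] yaw 1.545 F [0.8 0.4 0.1] open 25.6 j [-0.44 -0.13  1.99  0.02  1.25 -0.42]
turn 0.005 or -3.137 | shift now cm [26.31 17.98  1.64] | after turn [26.39 17.86  1.64]
```

Emit:
carry_out(
  steps=[
    [[1.5,1,0],0],
    [[3,2,0],0],
    [[3.4,2.3,0],0],
    [[3.4,2.3,0],0],
    [[3.4,2.3,0],0],
    [[3.4,2.3,0],0],
    [[3.2,2.2,0],0],
    [[2.5,1.7,0],0],
    [[1.5,1,0.3],0],
    [[0.5,0.4,0.3],0],
  ],
)

```text
t: 31.6
tcp_pos: [634.8, 186.3, 166.8]
tool_rot: [2.241, 2.188, 0.017]
force: [-1.4, -0.1, -1.7]
opening: 25.5
```

```bash
python3 go.py place S 60
```

```text
t 31.6 tcp [634.8 186.3 166.8] tilt [ 0.001  0.014 -1.   ] yaw 1.547 F [-1.4 -0.1 -1.7] open 25.5 j [ 0.1   0.42  1.41 -0.    1.3   0.13]
turn 0.007 or -3.134 | shift now cm [-0.33  0.43 10.68] | after turn [-0.33  0.43 10.68]
```

Emit:
carry_out(
  steps=[
    [[-0.2,0.2,0.5],0],
    [[0,0.1,1.5],0],
    [[0,0,2],0],
    [[0,0,2],0],
    [[0,0,2],0],
    [[0,0,1.5],0],
    [[0,0,0.8],0],
    [[0,0,0.3],0],
    [[0,0,0],0],
    [[0,0,0],0],
  ],
)

```text
t: 32.85
tcp_pos: [637.2, 181.8, 51.0]
tool_rot: [2.244, 2.188, 0.01]
force: [-0.3, -0.6, -0.5]
opening: 25.3
```

```bash
python3 go.py place S 36.5
```

```text
t 32.85 tcp [637.2 181.8  51. ] tilt [-0.    0.01 -1.  ] yaw 1.546 F [-0.3 -0.6 -0.5] open 25.3 j [ 0.1   0.55  1.47 -0.    1.11  0.12]
turn 0.006 or -3.136 | shift now cm [0.13 0.32 1.45] | after turn [0.13 0.32 1.45]
```

Emit:
carry_out(
  steps=[
    [[0.1,0.25,0.2],0],
    [[0,0,0.4],0],
    [[0,0,0.35],0],
    [[0,0,0.2],0],
    [[0,0,0.15],0],
    [[0,0,0.05],0],
    [[0,0,0],0],
    [[0,0,0],0],
    [[0,0,0],0],
    [[0,0,0],0],
  ],
)

```text
t: 34.1
tcp_pos: [641.0, 182.9, 38.0]
tool_rot: [2.243, 2.187, 0.013]
force: [0.2, 0.6, -0.5]
opening: 25.7
```

```bash
python3 go.py place S 36.5
```

```text
t 34.1 tcp [641.  182.9  38. ] tilt [-0.     0.012 -1.   ] yaw 1.546 F [ 0.2  0.6 -0.5] open 25.7 j [ 0.1   0.58  1.46 -0.    1.09  0.12]
turn 0.006 or -3.136 | shift now cm [ 0.   -0.05  0.15] | after turn [ 0.   -0.05  0.15]
```

Emit:
carry_out(
  steps=[
    [[0,0,0.1],0],
    [[0,0,0.05],0],
    [[0,0,0.05],0],
    [[0,0,0.05],0],
    [[0,0,0],0],
    [[0,0,0],0],
    [[0,0,0],0],
    [[0,0,0],0],
    [[0,0,0],0],
    [[0,0,0],0],
  ],
)

```text
t: 35.35
tcp_pos: [641.3, 183.0, 36.4]
tool_rot: [2.243, 2.187, 0.014]
force: [-0.7, -0.9, 2.3]
opening: 25.7
```

```bash
python3 go.py place S 36.5
```

```text
t 35.35 tcp [641.3 183.   36.4] tilt [-0.     0.013 -1.   ] yaw 1.546 F [-0.7 -0.9  2.3] open 25.7 j [ 0.1   0.58  1.46 -0.    1.09  0.12]
turn 0.006 or -3.136 | shift now cm [-0.   -0.08 -0.01] | after turn [-0.   -0.08 -0.01]
```

Contact at the expected height (+2.3 N). I release and lift.

Emit:
carry_out(
  steps=[
    [[0,0,0],0],
    [[0,0,0],0],
    [[0,0,0],0],
    [[0,0,0],0],
    [[0,0,0],0],
    [[0,0,0],0],
    [[0,0,-1],0],
    [[0,0,-2.5],0],
    [[0,0,-4],0],
    [[0,0,-4],0],
  ],
  gripper=8.5,
)

```text
t: 36.6
tcp_pos: [637.3, 182.7, 151.4]
tool_rot: [2.246, 2.19, 0.005]
force: [0.0, 0.0, -0.1]
opening: 85.0
```

```bash
python3 go.py pick M 150
```

```text
t 36.6 tcp [637.3 182.7 151.4] tilt [-0.001  0.005 -1.   ] yaw 1.546 F [ 0.   0.  -0.1] open 85.0 j [ 0.1   0.44  1.41 -0.    1.28  0.12]
turn 0.668 or -2.474 | shift now cm [ -8.63 -18.17   0.05] | after turn [-18.03  -8.92   0.05]
```

Emit:
carry_out(
  steps=[
    [[-0.7,-1.5,0],0],
    [[-1.4,-3,0],0],
    [[-1.7,-3.6,0],0],
    [[-1.7,-3.5,0],0],
    [[-1.4,-3,0],0],
    [[-0.9,-1.8,0],0],
    [[-0.4,-0.9,0],0],
    [[0,0,0],0.16],
    [[0,0,0],0.16],
    [[0,0,0],0.16],
  ],
)

```text
t: 37.85
tcp_pos: [464.1, 103.5, 162.5]
tool_rot: [2.704, 1.569, 0.041]
force: [-0.1, -0.1, -0.7]
opening: 85.3
```

```bash
python3 go.py pick M 60
```

```text
t 37.85 tcp [464.1 103.5 162.5] tilt [ 0.015  0.026 -1.   ] yaw 1.051 F [-0.1 -0.1 -0.7] open 85.3 j [-0.04 -0.06  1.97  0.    1.21  0.48]
turn 0.173 or -2.968 | shift now cm [-0.9  -1.06 10.21] | after turn [-1.07 -0.89 10.21]
```

Emit:
carry_out(
  steps=[
    [[0,0,0],0.14],
    [[-0.4,-0.35,0.5],0],
    [[-0.4,-0.35,1.5],0],
    [[0,0,2],0],
    [[0,0,2],0],
    [[0,0,2],0],
    [[0,0,1.5],0],
    [[0,0,0.7],0],
    [[0,0,0],0],
    [[0,0,0],0],
  ],
)

```text
t: 39.1
tcp_pos: [455.1, 101.7, 54.5]
tool_rot: [2.804, 1.388, 0.042]
force: [-0.4, 0.2, 0.2]
opening: 85.3
```

```bash
python3 go.py pick M
```

```text
t 39.1 tcp [455.1 101.7  54.5] tilt [ 0.019  0.024 -1.   ] yaw 0.92 F [-0.4  0.2  0.2] open 85.3 j [-0.04  0.08  2.06  0.    0.97  0.61]
turn 0.042 or -3.1 | shift now cm [-0.19 -0.14  2.04] | after turn [-0.2  -0.13  2.04]
```

Emit:
carry_out(
  steps=[
    [[0,0,0.5],0.04],
    [[-0.2,-0.1,0.8],0],
    [[0,0,0.5],0],
    [[0,0,0.1],0],
    [[0,0,0],0],
    [[0,0,0],0],
    [[0,0,0],0],
    [[0,0,0],0],
    [[0,0,0],0],
    [[0,0,0],0],
  ],
  gripper=1.6,
  force=35,
)

```text
t: 40.35
tcp_pos: [455.8, 100.9, 37.7]
tool_rot: [2.829, 1.334, 0.049]
force: [-1.0, 1.1, 1.2]
opening: 29.9
```

```bash
python3 go.py pick M
```

```text
t 40.35 tcp [455.8 100.9  37.7] tilt [ 0.022  0.026 -0.999] yaw 0.882 F [-1.   1.1  1.2] open 29.9 j [-0.04  0.11  2.07  0.    0.92  0.64]
turn 0.004 or -3.138 | shift now cm [-0.15 -0.2   0.37] | after turn [-0.15 -0.19  0.37]
```

Emit:
carry_out(
  steps=[
    [[0,0,-0.6],0],
    [[0,0,-1.5],0],
    [[0,0,-2],0],
    [[0,0,-2],-0.1],
    [[0,0,-2],-0.13],
    [[0,0,-2],-0.13],
    [[0,0,-2],-0.13],
    [[0,0,-1.5],-0.13],
    [[0,0,-0.5],-0.02],
    [[0,0,0],0],
  ],
)

```text
t: 41.6
tcp_pos: [451.1, 100.8, 190.4]
tool_rot: [2.235, 2.167, 0.046]
force: [0.2, -0.4, -1.5]
opening: 29.6
```

```bash
python3 go.py place M 170
```

```text
t 41.6 tcp [451.1 100.8 190.4] tilt [ 0.001  0.041 -0.999] yaw 1.54 F [ 0.2 -0.4 -1.5] open 29.6 j [-0.04 -0.14  1.98  0.    1.26 -0.01]
turn -0.0 or 3.141 | shift now cm [ 0.4  18.59  2.8 ] | after turn [ 0.4  18.59  2.8 ]
```

Emit:
carry_out(
  steps=[
    [[0.1,1.2,0],0],
    [[0.1,2.2,0],0],
    [[0.1,2.8,0.2],0],
    [[0.1,2.8,0.2],0],
    [[0,2.8,0.3],0],
    [[0,2.6,0.3],0],
    [[0,1.8,0.3],0],
    [[0,1.1,0.3],0],
    [[0,0.5,0.3],0],
    [[0,0,0.3],0],
  ],
)

```text
t: 42.85
tcp_pos: [636.6, 98.5, 164.8]
tool_rot: [2.252, 2.161, 0.034]
force: [-0.9, -0.7, -0.8]
opening: 29.2
```

```bash
python3 go.py place M 70
```

```text
t 42.85 tcp [636.6  98.5 164.8] tilt [ 0.002  0.03  -1.   ] yaw 1.53 F [-0.9 -0.7 -0.8] open 29.2 j [-0.03  0.37  1.48  0.    1.26  0.01]
turn -0.01 or 3.131 | shift now cm [ 0.04 -0.15  9.48] | after turn [ 0.04 -0.15  9.48]
```

Emit:
carry_out(
  steps=[
    [[0,-0.1,0.5],0],
    [[0,0,1.5],0],
    [[0,0,2],0],
    [[0,0,2],0],
    [[0,0,1.8],0],
    [[0,0,1.2],0],
    [[0,0,0.7],0],
    [[0,0,0.3],0],
    [[0,0,0],0],
    [[0,0,0],0],
  ],
)

```text
t: 44.1
tcp_pos: [636.9, 98.9, 57.1]
tool_rot: [2.253, 2.162, 0.032]
force: [-0.5, -0.5, -1.1]
opening: 29.6
```

```bash
python3 go.py place M 46.7
```

```text
t 44.1 tcp [636.9  98.9  57.1] tilt [ 0.002  0.028 -1.   ] yaw 1.53 F [-0.5 -0.5 -1.1] open 29.6 j [-0.03  0.49  1.54  0.    1.08  0.01]
turn -0.01 or 3.131 | shift now cm [0.02 0.08 1.04] | after turn [0.02 0.08 1.04]
```

Emit:
carry_out(
  steps=[
    [[0,0.1,0.2],0],
    [[0,0,0.3],0],
    [[0,0,0.25],0],
    [[0,0,0.15],0],
    [[0,0,0.05],0],
    [[0,0,0.05],0],
    [[0,0,0],0],
    [[0,0,0],0],
    [[0,0,0],0],
    [[0,0,0],0],
  ],
)

```text
t: 45.35
tcp_pos: [639.1, 98.9, 47.6]
tool_rot: [2.252, 2.161, 0.034]
force: [-0.7, -0.4, -1.4]
opening: 29.3
```

```bash
python3 go.py place M 46.7
```

```text
t 45.35 tcp [639.1  98.9  47.6] tilt [ 0.002  0.03  -1.   ] yaw 1.53 F [-0.7 -0.4 -1.4] open 29.3 j [-0.03  0.51  1.54  0.    1.06  0.01]
turn -0.01 or 3.131 | shift now cm [ 0.01 -0.12  0.09] | after turn [ 0.01 -0.12  0.09]
```

Emit:
carry_out(
  steps=[
    [[0,0,0.1],0],
    [[0,0,0.05],0],
    [[0,0,0.05],0],
    [[0,0,0],0],
    [[0,0,0],0],
    [[0,0,0],0],
    [[0,0,0],0],
    [[0,0,0],0],
    [[0,0,0],0],
    [[0,0,0],0],
  ],
)

```text
t: 46.6
tcp_pos: [639.5, 98.8, 47.2]
tool_rot: [2.251, 2.162, 0.034]
force: [-0.5, 0.0, 4.0]
opening: 29.4
```

```bash
python3 go.py place M 46.7
python3 - <<'E'
from h import *
cv2.imwrite("pics/s6.png",bot.snapshot("side")[140:420,150:470,::-1].repeat(2,0).repeat(2,1))
E
```

```text
t 46.6 tcp [639.5  98.8  47.2] tilt [ 0.002  0.03  -1.   ] yaw 1.53 F [-0.5  0.   4. ] open 29.4 j [-0.03  0.51  1.54  0.    1.06  0.01]
turn -0.01 or 3.132 | shift now cm [ 0.01 -0.15  0.04] | after turn [ 0.01 -0.15  0.04]
```

View pics/s6.png

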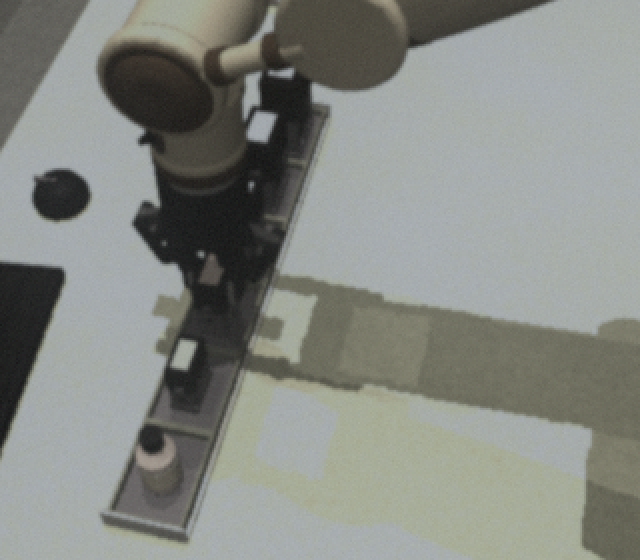

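The medium stamp touches down in the third bay at about zoom pixel (208,285), with +4 N. The small stamp stands in the fourth bay at (185,365). I release and lift.

Emit:
carry_out(
  steps=[
    [[0,0,0],0],
    [[0,0,0],0],
    [[0,0,0],0],
    [[0,0,0],0],
    [[0,0,0],0],
    [[0,0,0],0],
    [[0,0,-1],0],
    [[0,0,-2.5],0],
    [[0,0,-4],0],
    [[0,0,-4],0],
  ],
  gripper=8.5,
)

```text
t: 47.9
tcp_pos: [633.6, 98.8, 162.0]
tool_rot: [2.255, 2.164, 0.028]
force: [0.4, -0.2, 0.7]
opening: 85.0
```

Emit:
carry_out(
  steps=[
    [[0,-2,-1],0],
    [[0,-4,-1],0],
    [[0,-4,0],0],
    [[0,-4,0],0],
    [[0,-4,0],0],
    [[0,-3,0],0],
    [[0,-1.5,0],0],
    [[0,0,0],0],
    [[0,0,0],0],
    [[0,0,0],0],
  ],
)

```text
t: 49.15
tcp_pos: [408.5, 107.9, 187.8]
tool_rot: [2.242, 2.151, 0.054]
force: [-0.1, 0.3, 0.1]
opening: 84.8
```

```bash
python3 - <<'E'
from h import *
T=bot.snapshot("top");S=bot.snapshot("side")
cv2.imwrite("pics/topf.png",T[:,:,::-1]);cv2.imwrite("pics/sidef.png",S[:,:,::-1])
cv2.imwrite("pics/both.png",np.vstack([cv2.resize(T[140:230,170:430],None,fx=2.5,fy=2.5),cv2.resize(S[150:420,190:450][:,:],None,fx=2.5,fy=2.5)])[:900,:650,::-1][:,:])
E
python3 - <<'E'
import cv2
a=cv2.imread("pics/both.png");print(a.shape);cv2.imwrite("pics/both2.png",cv2.resize(a,None,fx=.66,fy=.66))
E
```

```text
(900, 650, 3)
```

View pics/both2.png

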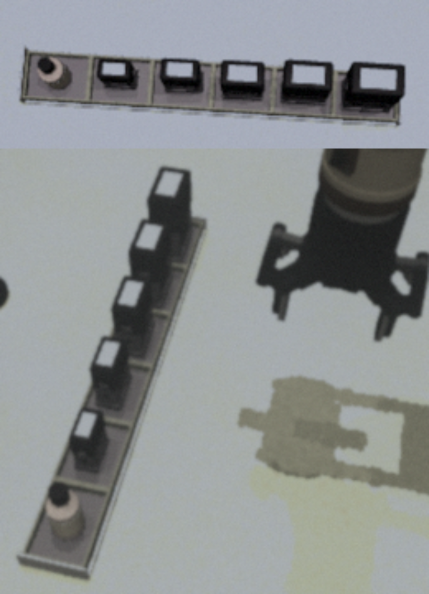

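View pics/topf.png

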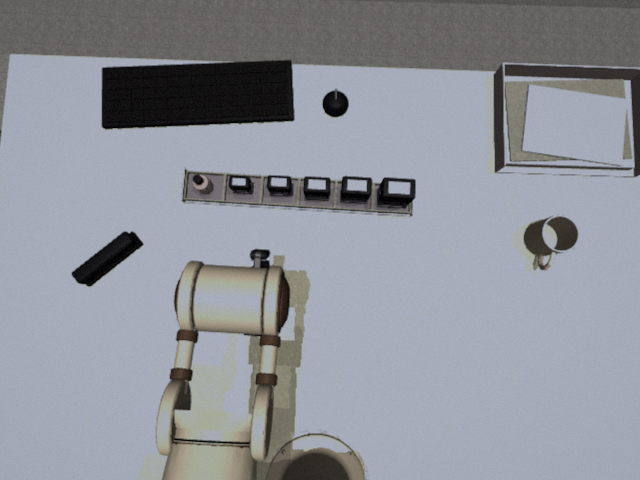

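All stamps stand in order in the rack in both views: small, medium, large and XL at about (240,184), (279,186), (317,187) and (356,188) in the top view. I check their positions in numbers.

Run:
```python
from h import *
T=cv2.imread("pics/topf.png")[:,:,::-1].copy();S=cv2.imread("pics/sidef.png")[:,:,::-1].copy()
import cv2
T0=cv2.imread("pics/top0.png")[:,:,::-1].copy()
b0=np.array([629.4,-154.1]);u=np.array([.0305,.9995])
tt={"S":((240,184),71),"M":((279,186),83),"L":((317,187),95),"XL":((356,188),107),"B":((398,188),119)}
ss={}
for k,(c,z) in tt.items():
    A=card("top",T,c,half=16)
    w=onz("top",A[1],z)[:,:2];l=np.linalg.norm(w-np.roll(w,-1,0),axis=1);v=(np.roll(w,-1,0)-w)[l.argmax()]
    m=w.mean(0); pr=proj("side",[*m,z])[0]
    B=card("side",S,tuple(pr.round().astype(int)),half=22)
    t=tri(A[0],B[0]) if B is not None else None
    d=m-b0
    print(k,m.round(1),"along",(d@u).round(1),"across",(d@[u[1],-u[0]]).round(1),"ang",(np.arctan(v[1]/v[0])%np.pi).round(3),"tri",None if t is None else (t[0].round(1),t[1].round(1)))
a=T0[165:205,185:215].astype(int);b=T[165:205,185:215].astype(int);print("bottle diff",abs(a-b).mean().round(2), "desk diff",abs(T0[100:140,400:450].astype(int)-T[100:140,400:450]).mean().round(2))
print(bot.state()["t"])
```

```text
S [644.5 183.7] along 338.1 across 4.8 ang 1.567 tri (array([642.8, 183.2,  73.5]), np.float64(2.1))
M [643.6  97. ] along 251.4 across 6.6 ang 1.547 tri (array([641.9,  96.6,  85.5]), np.float64(2.2))
L [638.6  15.5] along 169.8 across 4.0 ang 1.524 tri (array([636.8,  15.3,  97.3]), np.float64(2.3))
XL [636.6 -68.3] along 86.0 across 4.6 ang 1.542 tri (array([634.9, -68.2, 109.3]), np.float64(2.3))
B [ 631.3 -154.5] along -0.3 across 1.9 ang 1.541 tri (array([ 629.4, -154.1,  121.8]), np.float64(2.3))
bottle diff 2.23 desk diff 1.9
49.25
```

```bash
python3 -c "
from workcell import bot
print(bot.hand_in())"
```

```text
the job is handed in; nothing more can be done
None
```

All four loose stamps are in the rack in order of size: extra large next to the big stamp, then large, medium and small towards the ink bottle. I handed the job in at about 49 s of the 99 s allowed. Each stamp was gripped on its cap, lowered until the wrist force showed contact at the expected height, and only then released.

| Stamp | Distance from big stamp | Bay centre | Offset across the row, from the big stamp's line |
|---|---|---|---|
| Extra large | 86.0 mm | 86 mm | 4.6 mm |
| Large | 169.8 mm | 170 mm | 4.0 mm |
| Medium | 251.4 mm | 254 mm | 6.6 mm |
| Small | 338.1 mm | 338 mm | 4.8 mm |

- **Position:** every stamp is well inside the 18 mm limit. About 2 mm of the across offset is camera bias, because the big stamp's own reading shows the same shift.
- **Angle and height:** all are within about 0.03 rad of the big stamp's direction. Card heights fit stamps standing on the bay floors once a steady 2 mm too-high bias is allowed for; that bias showed from the first pictures on.
- **Big stamp and ink bottle:** the big stamp measured at the same place to within 0.1 mm. The bottle's image patch was unchanged apart from camera noise.
- **One minor flaw:** the tool tilted slightly during the moves, by up to about 0.04 rad. It was 0.03 rad when the medium stamp was set down. That stamp stands upright in both final views; I did not measure its tilt separately.

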